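# Load a relay into the bench relay tester

### The arm

A 6-joint arm with a two-finger parallel gripper is mounted at the origin on the work surface. World frame = base frame: x ahead of the robot, y to its left, z up, the work surface at z = 0. Lengths are in m, angles in rad, forces in N, time in s.
With the tool pointing down it reaches from about 0.35 to 0.775 m from the base axis. Payload 7.3 kg.
Tool frame: the origin (TCP) lies midway between the tips of the shut fingers; the grasp point (between the pads) lies 19 mm behind it; z points along the fingers, y is the line along which they close (so a half turn about z gives the same grasp; the last joint's range is limited). The gripper opens to 92 mm and grips with 3 to 60 N. Pads are 19 mm wide; open, the fingers measure 130 mm over their backs; the gripper's body (75 mm by 190 mm) begins 47 mm behind the grasp point.
Start: joints at [1.191, 0.342, 1.524, -0, 1.275, -0.146], TCP at [0.122, 0.511, 0.227] pointing down, gripper open.
Joint ranges: [-2.53, 2.53], [-0.77, 2.02], [0.04, 2.7], [-1, 4.14], [0.28, 2.66], [-3.11, 3.11]. Speed limits (rad/s): [2.57, 2.57, 3.14, 3.14, 3.14, 3.14].

### API

Orientations are given as [roll, pitch, yaw] about the fixed x, y, z axes, in that order (R = Rz(yaw) Ry(pitch) Rx(roll)).
In Python, from cell import monitor, vision, workorder gives the robot as it stands.
- The arm moves only by the tool move_arm, never from a script. Its argument "rows" is a list of rows, each a list of 5 numbers: the shift along the world's x, y, z in mm, then the turn about the world's z in rad, then the closure, from -1 (fully open) to 1 (shut). A call has 1 to 12 rows; each row shifts and turns the commanded pose from where the row before left it; what a row does not reach is not made up. A row lasts 1/10 s, in which the tool goes at most 50 mm and 8.59 degrees, less where a joint would pass 70% of its speed; a pose out of reach is approached as far as the arm can. A call is refused whole if a number of a shift passes 50 or a number of a turn 0.15, either way. A call with a gripper value outside its range is refused whole. The fingers move at their own pace and stop on an object; "newtons" is the grip in N (left out, the last holds). Time passes only in rows, so rows that do not move let the fingers close. It gives the time, the measured TCP pose, the force, the opening and the grip force at its end, in the units of the state.
- monitor.observe(): the state, without advancing time (a new reading comes with each control period).
- vision.read_camera(name): name is "scene" or "top"; returns the picture (400x640x3 uint8, red, green, blue); there is no depth.
- vision.get_calibration(name): a dict with "K" (3x3 intrinsics, pixels), "T" (4x4, takes a point from camera to world coordinates). Camera axes: x right, y up, looking along -z (the intrinsics and any distortion apply to the point x, -y, -z); pixel columns grow to the right and rows downward; lengths in m; the calibration is good to about 2 mm. A picture is of the moment at which its call begins. get_calibration takes no time and is no camera call.
- workorder.hand_in(): hands the job in; it is judged then, once.
The state is a dict: "time": time; "qpos": joint angles; "qvel": joint speeds; "joint_efforts": joint torques, N m; "tool_pos": TCP position; "tool_rot": TCP orientation; "contact_force": force on the tool from outside, world axes, zero at the start; "torque": the same for the moment, N m; "opening": finger opening in m; "grip_force": force on a finger pad.
Only numpy, scipy, OpenCV 4.12 (cv2) and the standard library are available. Lean on these libraries where they do the work, as an engineer would, in place of code of your own. Each camera call takes 0.05 s, during which the arm holds its last target. There are 200 camera calls.

### The job

Press the red release on top of the cream relay tester so that its tray pops out, stand the amber relay upright in the blue-edged nest of the open tray, then push the tray gently home until its latch clicks and it stays in by itself with the relay in place. Leave the other things on the bench where they are.

Things in the scene. Friction and masses are not known exactly. Their poses are not given: they have to be found in the camera images.
- tester: Relay tester, a cream instrument case fixed to the bench, 260 deep (x) by 215 wide (y) by 88 mm high. Origin at bench level under the middle of its front face; its x points from the front to the rear, z up. The tray comes out of the middle of the front, towards its -x (roughly towards the robot).
- release_top (a point): Centre of the top of the red round release button, 28 mm across, 14 mm above the tester's top (102 mm above the bench), about 45 mm behind the front face and 75 mm to +y of the middle. Pressed straight down: travel 8 mm, 3 N (briefly up to 6 N) to start, 4 N near the end, then a hard stop; the latch lets go in the first 5 mm. Springs back.
- release (a joint): Travel of the release button in m: 0 up, 0.008 fully pressed.
- tray (a joint): Tray travel in m, growing outwards: near 0 when latched (testers differ by 5 mm either way), 0.075 popped out. A spring drives it out (4 N when in, 2 N when out) and nothing holds it between. To latch, it must go several mm deeper than where it rests latched, how deep cannot be told from its pose. Let go, it settles at its resting place if latched, else pops right out.
- tray_face (a point): Middle of the outer face of the tray's grey front panel, the place to push, along the tester's +x. Panel 100 mm wide, from 12 to 70 mm above the bench; its face is 22 mm proud of the case when in. The push rises to 6 to 10 N, gives a little at the click, then rises steeply (5 N/mm) on a sprung buffer: by 13 N it has latched; over 20 N on the tray harms it.
- nest (a point): Centre of the floor of the nest in the tray, 22 mm above the bench, 40 mm behind the panel's outer face. Inside 44 mm (x) by 38 mm (y); blue rails 4 mm thick, 8 mm high; open above when the tray is out, flat tray beside the rails. Axes as the tester's. The front panel stands 48 mm above this floor.
- relay_centre (a point): Centre of the relay, 22 mm above its underside: loose upright block, 36 (its x) by 30 (its y) by 44 mm high, black base, amber cover, about 80 g, in front of the tester to its left or right. Goes in the nest base down, its x along the nest's x (either way round). Grip it across the 30 mm with fingertips at least 11 mm above its underside, to clear the rails.
- capacitor: Bystander: blue round capacitor, 34 mm across, 50 mm high, upright on the bench on the other side of the tray from the relay. Origin under its centre.
- spool: Bystander: reel, 60 mm across, 50 mm high, upright on the bench to the right of the tester. Origin under its centre.
- driver: Bystander: red-handled screwdriver, 180 mm long, lying on the bench to the left of the tester, along its x. Origin at its middle, underneath.
- relay: The same relay; this point is the centre of its underside. Same axes.
Things that resemble listed ones, but are neither listed nor needed, are in the scene too. What is shaped like the relay but purple or turquoise is not meant.

How it is judged:
On the way, in this order (a step that is already met when the one before it is completed fails the run):
1. the tray has popped out (value of joint tray above 0.06 m), for 0.2 s.
2. the relay stands in the nest of the open tray, let go (value of joint tray above 0.06 m and x of relay_centre in the frame of nest between -0.0055 and 0.0055 m and y of relay_centre in the frame of nest between -0.0055 and 0.0055 m and z of relay_centre in the frame of nest between 0.019 and 0.025 m and angle between relay_centre's own z axis and vertical below 0.12 rad and contact force between the fingers and relay below 0.1 N), for 0.2 s.
At the end, for the whole second after the job is handed in: The tray is latched and at rest, its travel within 8 mm of 0, the release is up, and the relay stands still in the nest, base down: centre within 5.5 mm of the nest's centre along each of its axes, 19 to 25 mm above its floor, upright within 0.12 rad (value of joint tray between -0.008 and 0.008 m and velocity of joint tray between -0.01 and 0.01 m/s and value of joint release below 0.002 m and x of relay_centre in the frame of nest between -0.0055 and 0.0055 m and y of relay_centre in the frame of nest between -0.0055 and 0.0055 m and z of relay_centre in the frame of nest between 0.019 and 0.025 m and angle between relay_centre's own z axis and vertical below 0.12 rad and linear speed of relay below 0.02 m/s); the robot touches nothing.
It fails at once if the tray is pushed with more than 20 N (contact force between any of the arm, the fingers and tray above 20 N).
It fails at once if the capacitor is moved by more than 20 mm (distance of capacitor from where it was at the start of the episode above 0.02 m).
It fails at once if the spool is moved by more than 20 mm (distance of spool from where it was at the start of the episode above 0.02 m).
It fails at once if the driver is moved by more than 20 mm (distance of driver from where it was at the start of the episode above 0.02 m).
It also fails if it takes over 70 s, if anything falls off the work surface, if the arm or the gripper's body presses on something with over 40 N, if the wrist force passes 120 N, or if a joint passes its speed limit or range.

## Working session

There is one attempt and no reset: what is moved stays moved. The work goes in short steps, Python scripts to look and compute and a tool call to move; the robot and the scene stay as the last step left them, time stands still between calls to the robot, and variables do not carry over. Pictures are saved under pics/ and viewed, at most 12 in all, crops included, and the job is handed in when it is done.

Besides the shell and the picture viewer there is one more tool, called after "Emit:" as a command line: name --pt "numbers of a row" for each row, then --argument value for the rest. move_arm: Moves the arm, as the interface text tells. Its arguments: {"type":"object","properties":{"rows":{"type":"array","items":{"type":"array","items":{"type":"number"}}},"newtons":{"type":"number"}},"required":["rows"]}

```bash
mkdir -p pics
cat > h.py <<'E'
import numpy as np, cv2
from cell import monitor, vision, workorder
def snap(n,f):
    im=vision.read_camera(n); cv2.imwrite('pics/'+f,im[:,:,::-1]); return im
def ray(n,u,v,z):
    c=vision.get_calibration(n);K=np.array(c['K']);T=np.array(c['T'])
    d=np.linalg.inv(K)@np.array([u,v,1.]);d=T[:3,:3]@np.array([d[0],-d[1],-d[2]])
    o=T[:3,3];return o+d*(z-o[2])/d[2]
def proj(n,p):
    c=vision.get_calibration(n);K=np.array(c['K']);T=np.array(c['T'])
    q=T[:3,:3].T@(np.array(p)-T[:3,3]);q=K@np.array([q[0],-q[1],-q[2]]);return q[:2]/q[2]
E
python3 - <<'E'
from h import *
snap('scene','s0.png');snap('top','t0.png')
for n in('scene','top'):
    c=vision.get_calibration(n);print({k:np.round(v,3).tolist() for k,v in c.items()})
s=monitor.observe();print(s['tool_pos'],s['tool_rot'],s['contact_force'],s['opening'],s['time'])
E
```

```text
{'K': [[502.144, 0.0, 314.472], [0.0, 502.144, 197.316], [0.0, 0.0, 1.0]], 'T': [[0.147, -0.835, 0.53, 1.163], [0.989, 0.13, -0.07, -0.076], [-0.011, 0.535, 0.845, 1.104], [0.0, 0.0, 0.0, 1.0]]}
{'K': [[390.624, 0.0, 318.046], [0.0, 390.624, 199.274], [0.0, 0.0, 1.0]], 'T': [[0.021, 0.996, -0.088, 0.42], [-1.0, 0.019, -0.021, -0.028], [-0.019, 0.088, 0.996, 1.059], [0.0, 0.0, 0.0, 1.0]]}
[0.12147023 0.51037687 0.22611938] [-3.14019632e+00 -1.97411898e-04  2.90777192e+00] [-0.10984234 -0.35139946 -0.52543394] 0.09196795614194528 0.1
```

View pics/s0.png

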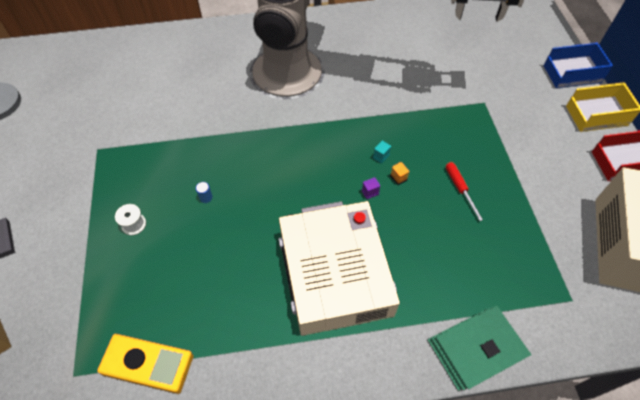

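View pics/t0.png

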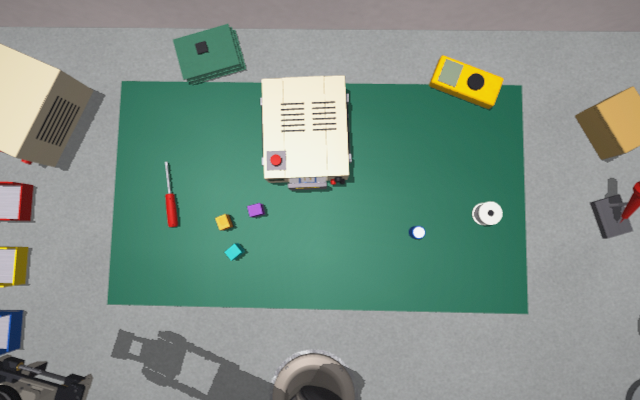

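The top view shows the red release at (276,160), the amber relay at (224,222), purple and turquoise decoys at (255,210) and (234,252), and the capacitor at (418,232). The tray front is under (308,182), with a small red item near (336,182). Next I'll measure these.

Run:
```python
from h import *
ims={n:vision.read_camera(n) for n in('scene','top')}
np.set_printoptions(precision=4,suppress=True)
def blobs(n,lo,hi,amin=8):
    hsv=cv2.cvtColor(ims[n],cv2.COLOR_RGB2HSV);m=cv2.inRange(hsv,lo,hi)
    k,l,s,c=cv2.connectedComponentsWithStats(m);return [(c[i],s[i][4],(l==i).astype(np.uint8)) for i in range(1,k) if s[i][4]>=amin]
for n in ims:
    for nm,lo,hi in(('red',(0,180,120),(6,255,255)),('amber',(12,180,90),(22,255,255)),('purple',(130,120,40),(150,255,255))):
        for c,a,m in blobs(n,lo,hi): print(n,nm,c,a, ray(n,*c,.102 if nm=='red' else .035))
# tester top rect
for n in ims:
    for c,a,m in blobs(n,(10,8,170),(35,80,255),2000):
        cnt=max(cv2.findContours(m,0,2)[0],key=cv2.contourArea)
        r=cv2.minAreaRect(cnt);ap=cv2.approxPolyDP(cv2.convexHull(cnt),5,True)[:,0]
        print(n,c,a,r);[print(p,ray(n,*p,.088)) for p in ap]
t=ims['top'];s=ims['scene']
a=cv2.resize(t[140:265,200:360],None,fx=5,fy=4.8,interpolation=cv2.INTER_CUBIC)
cv2.imwrite('pics/t1.png',cv2.resize(t[145:265,200:360],None,fx=5,fy=5,interpolation=cv2.INTER_CUBIC)[:,:,::-1])
cv2.imwrite('pics/s1.png',cv2.resize(s[130:250,270:430],None,fx=5,fy=5,interpolation=cv2.INTER_CUBIC)[:,:,::-1])
```

```text
scene red [622.6923 134.0256] 39 [0.467 0.81  0.102]
scene red [604.3333 154.1905] 42 [0.5202 0.7353 0.102 ]
scene red [456.506  176.6733] 251 [0.5292 0.3547 0.102 ]
scene red [631.5556 164.5   ] 18 [0.5601 0.7863 0.102 ]
scene red [359.2614 217.3864] 88 [0.6046 0.1008 0.102 ]
scene amber [599.      95.2222] 9 [0.2757 0.8697 0.035 ]
scene amber [612.1 118.7] 10 [0.3646 0.8661 0.035 ]
scene amber [596.7143 121.4762] 21 [0.3675 0.8198 0.035 ]
scene amber [621.1667 121.8333] 18 [0.3792 0.8854 0.035 ]
scene amber [606.1818 122.8182] 11 [0.3761 0.8432 0.035 ]
scene amber [399.5962 172.216 ] 213 [0.4504 0.2423 0.035 ]
scene amber [122.5882 337.    ] 34 [ 0.7807 -0.4475  0.035 ]
scene amber [107.5 347.5] 8 [ 0.7988 -0.4781  0.035 ]
scene amber [134.2872 358.5638] 94 [ 0.8309 -0.4206  0.035 ]
scene amber [157.0312 377.1719] 320 [ 0.8763 -0.3724  0.035 ]
scene purple [370.5078 187.7266] 256 [0.4861 0.1578 0.035 ]
top red [275.9273 158.6   ] 55 [0.6036 0.0989 0.102 ]
top red [ 25.4545 161.    ] 11 [0.5869 0.7307 0.102 ]
top red [332.6842 181.4211] 19 [ 0.5489 -0.0432  0.102 ]
top red [  7.1053
[... 687 characters left out ...]
02.46041870117188), 78.34070587158203)
[367 201] [0.5554 0.1302 0.088 ]
[399 302] [0.812 0.146 0.088]
[301 324] [ 0.8278 -0.0649  0.088 ]
[279 218] [ 0.5697 -0.082   0.088 ]
top [20.7799 95.3181] 4099 ((10.24262809753418, 101.26675415039062), (64.87752532958984, 98.78079223632812), 23.749494552612305)
[ 0 44] [0.8993 0.837  0.088 ]
[59 69] [0.8333 0.6744 0.088 ]
[ 15 156] [0.6018 0.7701 0.088 ]
[  0 150] [0.6167 0.8106 0.088 ]
top [305.689  125.3502] 7808 ((304.15313720703125, 126.27757263183594), (101.59220886230469, 85.37580871582031), 87.67847442626953)
[344  75] [ 0.8265 -0.0677  0.088 ]
[348 174] [ 0.5703 -0.0815  0.088 ]
[265 178] [0.5564 0.1268 0.088 ]
[261  79] [0.8131 0.1455 0.088 ]
```

View pics/t1.png

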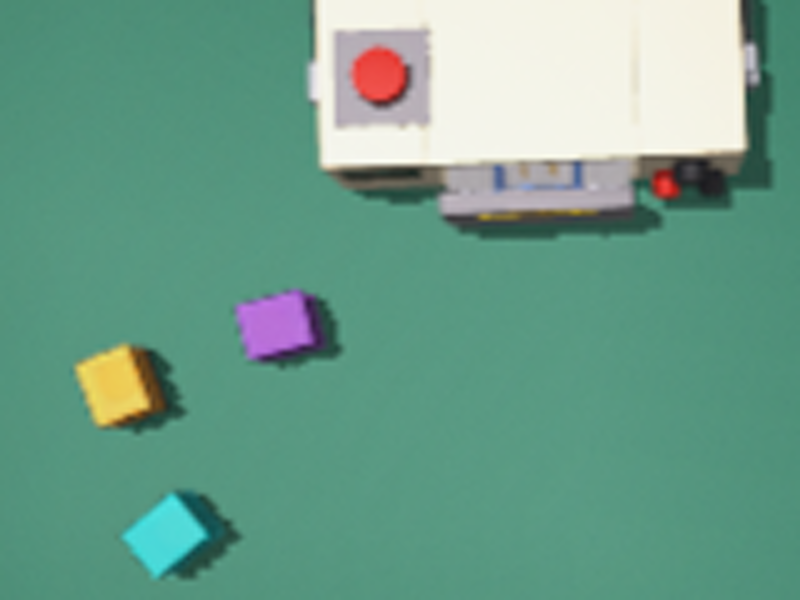

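View pics/s1.png

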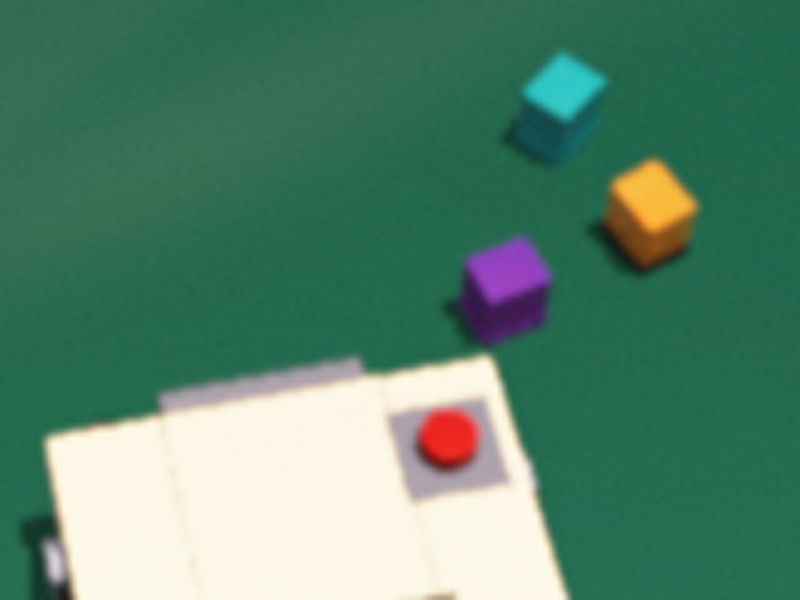

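The crops show the amber relay's upright top face: its long side runs at a yaw of about 0.42 rad and it is clear of the purple decoy. The tester has a yaw of about 0.066 rad with its front middle at about (0.563, 0.0235), and the button is at about (0.604, 0.100). I'm moving to the button.

Emit:
move_arm --pt "34 -29 0 0.025 1" --pt "34 -29 0 0.025 1" --pt "34 -29 0 0.025 1" --pt "34 -29 0 0.025 1" --pt "34 -29 0 0.025 1" --pt "34 -29 0 0.025 1" --pt "34 -29 0 0.025 1" --pt "34 -29 0 0.025 1" --pt "34 -29 0 0.025 1" --pt "34 -29 0 0.025 1" --pt "34 -29 0 0.025 1" --pt "34 -29 0 0.025 1" --newtons 20

```text
time: 1.4
tool_pos: [0.5307, 0.1613, 0.2266]
tool_rot: [3.141, -0.0, -3.075]
contact_force: [-0.0, 0.7, 0.9]
opening: 0.0022
grip_force: 0.0
```

Run:
```python
from h import *
np.set_printoptions(precision=4,suppress=True)
for n,(x0,y0,x1,y1) in(('top',(212,210,236,234)),('scene',(388,158,412,186))):
    im=vision.read_camera(n);hsv=cv2.cvtColor(im,cv2.COLOR_RGB2HSV)
    m=np.zeros(im.shape[:2],np.uint8);m[y0:y1,x0:x1]=cv2.inRange(hsv,(12,120,40),(26,255,255))[y0:y1,x0:x1]
    v=hsv[...,2][m>0];th,_=cv2.threshold(v,0,255,cv2.THRESH_OTSU)
    big=cv2.resize(np.where(m>0,hsv[...,2],0).astype(np.uint8),None,fx=8,fy=8,interpolation=cv2.INTER_LINEAR)
    b=(big>th).astype(np.uint8);cnt=max(cv2.findContours(b,0,2)[0],key=cv2.contourArea)
    r=cv2.minAreaRect(cnt);M=cv2.moments(cnt);c=((M['m10']/M['m00']-3.5)/8,(M['m01']/M['m00']-3.5)/8)
    P=[ray(n,(x-3.5)/8,(y-3.5)/8,.044)[:2] for x,y in cnt[:,0]]
    w=cv2.minAreaRect(np.array(P,np.float32)*1000)
    print(n,th,c,ray(n,*c,.044),w)
s=monitor.observe();print(s['tool_pos'],s['tool_rot'],s['contact_force'],s['opening'],s['time'])
```

```text
top 213.0 (216.721834264432, 218.48743016759778) [0.4538 0.2567 0.044 ] ((453.99609375, 256.9332580566406), (4.104242324829102, 9.02685260772705), 69.34093475341797)
scene 174.0 (400.2450507922621, 169.175516428502) [0.4473 0.2435 0.044 ] ((447.0077209472656, 243.53375244140625), (39.00320816040039, 31.259031295776367), 21.045543670654297)
[0.533 0.159 0.226] [-3.1403  0.0009 -3.0797] [-0.3669  0.9087  0.1377] 0.00025478674896199833 1.5
```

Emit:
move_arm --pt "24 -20 0 0 1" --pt "24 -20 0 0 1" --pt "22 -18.5 -20 0 1" --pt "0 0 -40 0 1" --pt "0 0 -40 0 1" --pt "0 0 -11 0 1" --pt "0 0 0 0 1"

```text
time: 2.2
tool_pos: [0.5983, 0.1047, 0.1143]
tool_rot: [3.141, -0.004, -3.075]
contact_force: [-0.4, 0.1, 0.1]
opening: 0.0006
grip_force: 0.0
```

Run:
```python
from h import *
np.set_printoptions(precision=4,suppress=True)
s=monitor.observe();print(s['tool_pos'],s['tool_rot'],s['contact_force'],s['time'])
n='top';im=cv2.imread('pics/t0.png')[:,:,::-1].copy();hsv=cv2.cvtColor(im,cv2.COLOR_RGB2HSV)
m=np.zeros(im.shape[:2],np.uint8);m[205:240,208:240]=cv2.inRange(hsv,(12,120,40),(30,255,255))[205:240,208:240]
print(hsv[222,212:236,2])
big=cv2.resize(np.where(m>0,hsv[...,2],0).astype(np.uint8),None,fx=8,fy=8,interpolation=cv2.INTER_LINEAR)
for th in(160,190,205):
    b=(big>th).astype(np.uint8);cnt=max(cv2.findContours(b,0,2)[0],key=cv2.contourArea)
    P=np.array([ray(n,(x-3.5)/8,(y-3.5)/8,.044)[:2] for x,y in cnt[:,0]],np.float32)*1000
    print(th,cv2.minAreaRect(P))
print(ray(n,222.75,222,.044))
```

```text
[0.5983 0.1047 0.1143] [ 3.1414 -0.0041 -3.075 ] [-0.3877  0.1368  0.0973] 2.2
[151 151 152 152 175 229 233 235 237 238 238 238 238 238 237 233 194 100
 102  82  53  73  75 119]
160 ((445.5163879394531, 241.82192993164062), (35.574951171875, 30.017446517944336), 22.39322853088379)
190 ((445.6219482421875, 242.08187866210938), (34.274208068847656, 28.705650329589844), 21.75627326965332)
205 ((445.6402282714844, 242.1380615234375), (33.73457717895508, 27.463144302368164), 23.592866897583008)
[0.445  0.2405 0.044 ]
```

Emit:
move_arm --pt "5 -4 -6 0 1" --pt "0 0 -4 0 1" --pt "0 0 -3 0 1" --pt "0 0 -3 0 1" --pt "0 0 -2 0 1" --pt "0 0 -1 0 1" --pt "0 0 0 0 1"

```text
time: 2.9
tool_pos: [0.605, 0.1003, 0.0971]
tool_rot: [3.141, 0.001, -3.075]
contact_force: [1.0, 1.2, 3.0]
opening: -0.0001
grip_force: 1.3
```

Emit:
move_arm --pt "0 0 -2 0 1" --pt "0 0 0 0 1" --pt "0 0 0 0 1" --pt "0 0 20 0 1" --pt "0 0 40 0 1" --pt "-22 20 40 0.06 -0.2" --pt "-22 20 20 0.08 -0.2" --pt "-24 20 0 0.08 -0.2" --pt "-24 20 0 0.08 -0.2" --pt "-24 20 0 0.08 -0.2" --pt "-22 20 0 0.01 -0.2" --pt "-18 20 0 0 -0.2"

```text
time: 4.1
tool_pos: [0.4466, 0.2407, 0.2142]
tool_rot: [3.141, -0.002, -2.685]
contact_force: [-0.4, -0.1, -0.2]
opening: 0.0518
grip_force: 0.0
```

Run:
```python
from h import *
np.set_printoptions(precision=4,suppress=True)
s=monitor.observe();print(s['tool_pos'],s['tool_rot'],s['opening'],s['time'])
im=vision.read_camera('top')
cv2.imwrite('pics/t2.png',cv2.resize(im[145:265,200:360],None,fx=5,fy=5,interpolation=cv2.INTER_CUBIC)[:,:,::-1])
```

```text
[0.4466 0.2407 0.2142] [ 3.1412 -0.0023 -2.6848] 0.05175759742003274 4.1
```

View pics/t2.png

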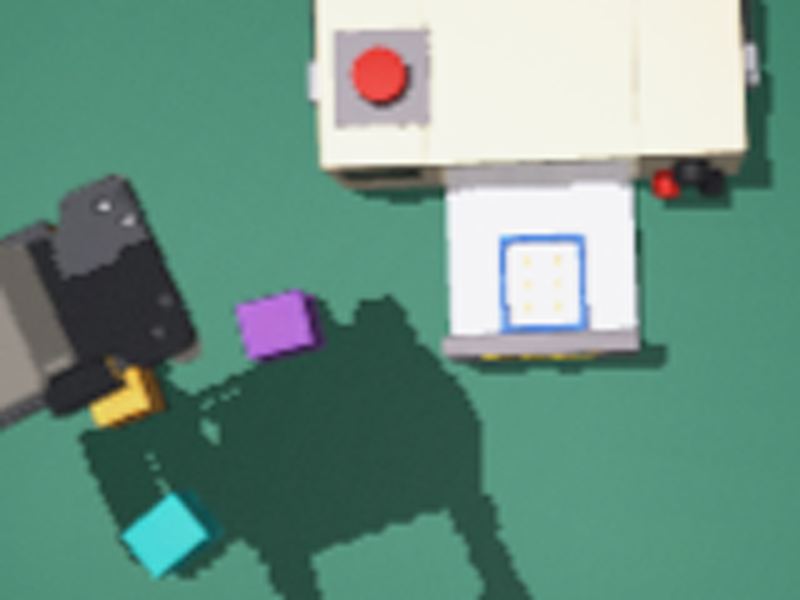

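The tray has popped out, with the blue nest at crop (543,283), roughly (308.6,201.6) in the full image. Next I'll align the gripper, descend and grip the relay.

Emit:
move_arm --pt "0 2 -40 -0.07 -0.2" --pt "0 0 -45 0 -0.2" --pt "0 0 -45 0 -0.2" --pt "0 0 -40 0 -0.2" --pt "0 0 -20 0 -0.2" --pt "0 0 -9 0 -0.2" --pt "0 0 0 0 -0.2" --pt "0 0 0 0 1" --pt "0 0 0 0 1" --pt "0 0 0 0 1" --pt "0 0 0 0 1" --pt "0 0 0 0 1" --newtons 15

```text
time: 5.35
tool_pos: [0.4492, 0.2426, 0.0167]
tool_rot: [3.141, 0.002, -2.755]
contact_force: [-1.3, 0.5, 6.2]
opening: 0.0298
grip_force: 15.0
```

Run:
```python
from h import *
np.set_printoptions(precision=4,suppress=True)
s=monitor.observe();print(s['tool_pos'],s['tool_rot'],s['opening'],s['grip_force'],s['contact_force'],s['time'])
for n,(x0,y0,x1,y1) in(('top',(290,185,330,220)),('scene',(290,150,360,215))):
    im=vision.read_camera(n);hsv=cv2.cvtColor(im,cv2.COLOR_RGB2HSV)
    m=np.zeros(im.shape[:2],np.uint8);m[y0:y1,x0:x1]=cv2.inRange(hsv,(100,110,80),(125,255,255))[y0:y1,x0:x1]
    cnt=np.vstack([c for c in cv2.findContours(m,0,1)[0] if len(c)>3])
    P=np.array([ray(n,*p,.030)[:2] for p in cv2.convexHull(cnt)[:,0]],np.float32)*1000
    print(n,m.sum()//255,cv2.minAreaRect(P),cv2.boundingRect(cnt))
cv2.imwrite('pics/s2.png',cv2.resize(im[110:230,270:430],None,fx=5,fy=5,interpolation=cv2.INTER_CUBIC)[:,:,::-1])
```

```text
[0.4492 0.2426 0.0167] [ 3.1414  0.0019 -2.7554] 0.029804431816837073 15.000437200069427 [-1.3019  0.5246  6.1562] 5.35
top 63 ((505.3424072265625, 20.0139217376709), (47.85822296142578, 42.431209564208984), 1.2043402194976807) (300, 192, 17, 19)
scene 62 ((483.0748596191406, 20.108200073242188), (15.843724250793457, 44.1192512512207), 3.662148952484131) (308, 191, 18, 9)
```

View pics/s2.png

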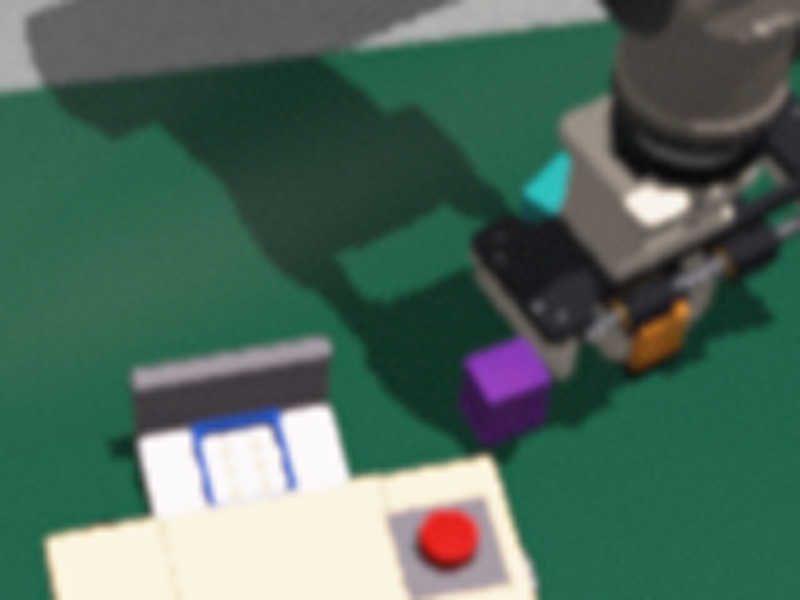

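The scene crop shows the relay gripped at (655,335), the purple decoy untouched, and the nest visible at (245,460). I'm lifting the relay and carrying it over the nest.

Emit:
move_arm --pt "0 0 20 0 1" --pt "0 0 40 0 1" --pt "0 0 40 0 1" --pt "8 -32 5 -0.05 1" --pt "8 -32 0 -0.05 1" --pt "8 -32 0 -0.06 1" --pt "8 -32 0 -0.06 1" --pt "8 -32 0 -0.05 1" --pt "8 -32 0 -0.05 1" --pt "7 -31 0 0 1" --pt "0 0 0 0 1" --pt "0 0 0 0 1"

```text
time: 6.65
tool_pos: [0.5033, 0.0188, 0.1206]
tool_rot: [3.141, -0.001, -3.077]
contact_force: [-0.2, 0.2, -1.4]
opening: 0.0297
grip_force: 15.0
```

Run:
```python
from h import *
np.set_printoptions(precision=4,suppress=True)
s=monitor.observe();p=s['tool_pos'];print(p,s['tool_rot'],s['opening'],s['contact_force'],s['time'])
for n in('top','scene'):
    im=vision.read_camera(n);u,v=proj(n,p);x0,y0=int(u)-60,int(v)-45;print(n,u,v,x0,y0)
    hsv=cv2.cvtColor(im,cv2.COLOR_RGB2HSV);m=cv2.inRange(hsv,(12,150,60),(24,255,255));q=np.zeros_like(m);q[y0:y0+90,x0:x0+120]=m[y0:y0+90,x0:x0+120]
    k,l,st,c=cv2.connectedComponentsWithStats(q);print([(st[i].tolist(),c[i]) for i in range(1,k) if st[i][4]>5])
    cv2.imwrite(f'pics/{n}3.png',cv2.resize(im[y0:y0+90,x0:x0+120],None,fx=6,fy=6,interpolation=cv2.INTER_CUBIC)[:,:,::-1])
```

```text
[0.5033 0.0188 0.1206] [ 3.1412 -0.0007 -3.0771] 0.029712090375289473 [-0.1622  0.1637 -1.4367] 6.65
top 306.7814895726325 198.68657030650226 246 153
[]
scene 317.34831964077216 181.37710446940542 257 136
[([312, 168, 10, 3, 20], array([316.2 , 168.85])), ([311, 172, 14, 18, 206], array([317.8592, 180.2913]))]
```

View pics/scene3.png

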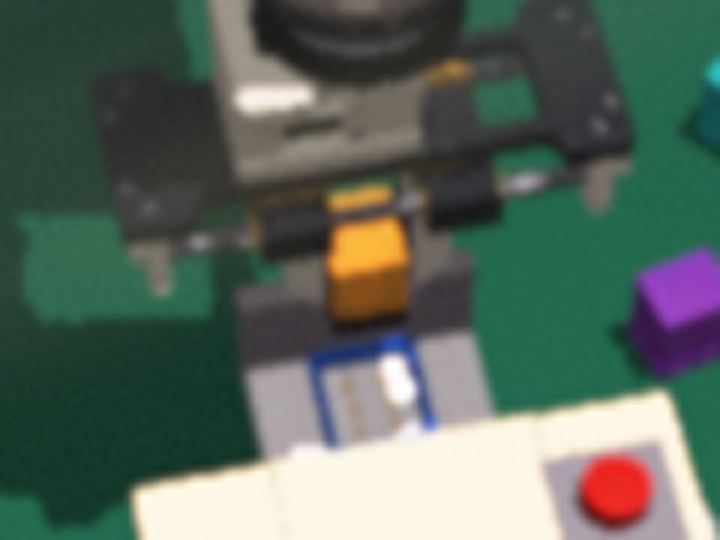

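The scene crop shows the relay upright between the fingers, with its rear top edge near (369,262) and its lower edge near (370,324). The nest is below it. Next I'll work out the in-hand offset.

Run:
```python
from h import *
np.set_printoptions(precision=4,suppress=True)
im=cv2.imread('pics/scene3.png')
hsv=cv2.cvtColor(im,cv2.COLOR_BGR2HSV)
for x in(350,369,390): print(x,hsv[205:335:5,x,2])
print('row',hsv[290,310:430:5].tolist())
f=lambda x,y,z:ray('scene',257+(x-2.5)/6,136+(y-2.5)/6,z)
print('rear top',f(369,262,.148),'rear bot',f(370,324,.104), 'nest rail front top outer',f(318,352,.030),f(405,340,.030))
p=[.5033,.0188,.104]
c,s=np.cos(.066),np.sin(.066)
for z in(.104,.148):
  q=proj('scene',[p[0]+18e-3*c,p[1]+18e-3*s,z]);print('pred crop',(q-[257,136])*6+2.5)
```

```text
350 [185 126  85 110 183 235 250 251 250 250 251 251 251 234 191 147 134 134
 132 130 122 107  90  60  36  35]
369 [143  92  92 146 212 242 250 250 250 251 251 251 245 208 160 134 132 133
 132 130 122 104  78  46  36  45]
390 [ 89  84 126 193 238 247 248 247 247 248 246 239 198 149 123 122 123 119
 118 117 107  82  50  31  40  68]
row [[15, 32, 110], [16, 35, 110], [18, 33, 99], [13, 65, 82], [13, 147, 87], [14, 196, 108], [14, 204, 124], [15, 202, 131], [14, 202, 134], [14, 202, 134], [14, 206, 134], [14, 207, 133], [14, 205, 133], [14, 205, 132], [14, 206, 131], [15, 204, 125], [15, 199, 119], [15, 202, 116], [15, 198, 116], [13, 154, 111], [10, 87, 94], [0, 32, 79], [160, 22, 70], [156, 20, 65]]
rear top [0.5161 0.0187 0.148 ] rear bot [0.5158 0.019  0.104 ] nest rail front top outer [0.4785 0.0021 0.03  ] [0.4782 0.0395 0.03  ]
pred crop [374.5932 335.0551]
pred crop [374.2611 272.5306]
```

Emit:
move_arm --pt "2 1.5 -20 0 1" --pt "0 0 -30 0 1" --pt "0 0 -14 0 1" --pt "0 0 -4 0 1" --pt "0 0 0 0 1" --pt "0 0 0 0 1"

```text
time: 7.35
tool_pos: [0.5062, 0.0212, 0.0536]
tool_rot: [-3.141, 0.001, -3.075]
contact_force: [-0.8, -0.0, -1.2]
opening: 0.0299
grip_force: 15.0
```

Run:
```python
from h import *
np.set_printoptions(precision=4,suppress=True)
s=monitor.observe();p=s['tool_pos'];print(p,s['tool_rot'],s['opening'],s['contact_force'],s['time'])
im=np.mean([vision.read_camera('scene') for _ in range(4)],0).astype(np.uint8)
cv2.imwrite('pics/s4.png',cv2.resize(im[165:225,285:365],None,fx=10,fy=10,interpolation=cv2.INTER_CUBIC)[:,:,::-1])
c,s_=np.cos(.066),np.sin(.066)
for z in(.036,.08):
  for dy in(-.015,.015):
    q=proj('scene',[p[0]+18e-3*c-dy*s_,p[1]+18e-3*s_+dy*c,z]);print('pred crop relay',(q-[285,165])*10+4.5)
for a,b in((-26,-23),(-26,23),(26,-23),(26,23)):
    a/=1e3;b/=1e3;q=proj('scene',[.5055+a*c-b*s_,.0200+a*s_+b*c,.030]);print('pred nest',(q-[285,165])*10+4.5)
```

```text
[0.5062 0.0212 0.0536] [-3.1414  0.0015 -3.0746] 0.02993328654115145 [-0.7859 -0.0048 -1.2205] 7.35
pred crop relay [297.5944 437.4002]
pred crop relay [415.4177 414.8322]
pred crop relay [295.6186 343.0791]
pred crop relay [417.061  320.0635]
pred nest [225.347  308.8682]
pred nest [402.1486 275.5402]
pred nest [268.1908 481.1895]
pred nest [448.6797 446.4716]
```

View pics/s4.png

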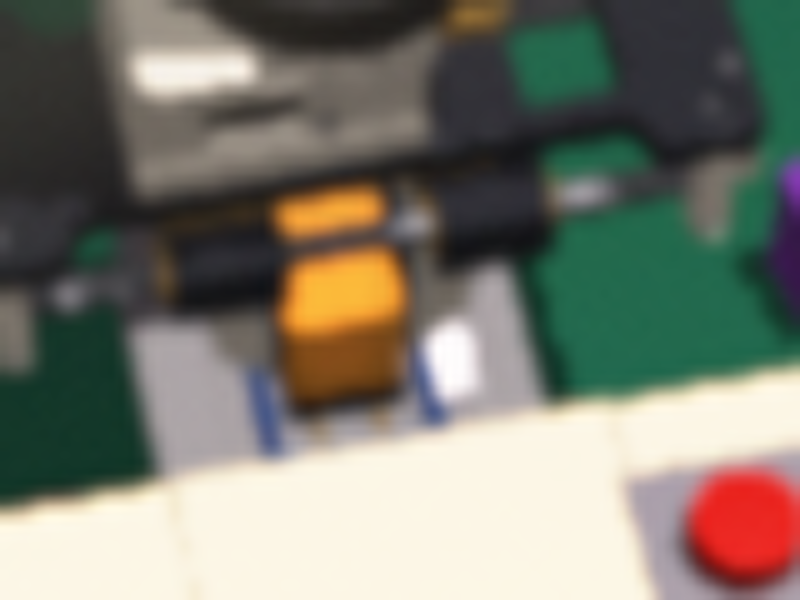

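The crop shows the relay just above the nest, with the rails either side of it at (265,410) and (432,385). The relay sits slightly left of the rail centreline, meaning toward -y. I'll get exact numbers from edge profiles.

Run:
```python
from h import *
np.set_printoptions(precision=2,suppress=True)
c,s_=np.cos(.066),np.sin(.066)
N=lambda a,b,z,x0=.5055,y0=.0200:proj('scene',[x0+(a*c-b*s_)/1e3,y0+(a*s_+b*c)/1e3,z])
def blue(im): im=im.astype(float);return im[...,2]-.5*(im[...,0]+im[...,1])   # RGB in
def cross(v,th):
    i=np.where((v[:-1]>th)!=(v[1:]>th))[0];return [round(k+(th-v[k])/(v[k+1]-v[k]),2) for k in i]
# s2: front rail, columns (scale5 origin 270,110)
im=cv2.imread('pics/s2.png')[:,:,::-1];B=blue(im)
for x in(215,240,265):
    v=B[400:470,x];print('frontrail col',270+(x-2)/5,'peak',v.max(),'rows',[110+(400+r-2)/5 for r in cross(v,v.max()/2)])
for b in(-12,0,12): print('pred top-outer',N(-26,b,.03),'inner-bottom',N(-22,b,.022))
# side rails in s2
for r in(465,480,492):
    v=B[r,180:310];print('s2 row',110+(r-2)/5,[270+(180+t-2)/5 for t in cross(v,v.max()/2)])
# s4: side rails and relay (scale10 origin 285,165)
im=cv2.imread('pics/s4.png')[:,:,::-1];B=blue(im)
for r in(385,400,415):
    v=B[r,235:460];print('s4 row',165+(r-4.5)/10,[285+(235+t-4.5)/10 for t in cross(v,60)])
A=im[...,0].astype(float)-im[...,2]
for r in(350,365,380):
    v=A[r,255:430];print('relay row',165+(r-4.5)/10,[285+(255+t-4.5)/10 for t in cross(v,60)])
for x in(310,343,375):
    v=im[290:420,x,0].astype(float);print('relay col',285+(x-4.5)/10,[165+(290+t-4.5)/10 for t in cross(v,192)])
p=monitor.observe()['tool_pos']
R=lambda a,b,z:N(a,b,z,p[0],p[1])
print('pred relay rear top L,mid,R',R(18,-15,.081),R(18,0,.081),R(18,15,.081),'rear bottom',R(18,-15,.037),R(18,15,.037))
for b in(-23,-19,19,23): print('pred rail',b,N(0,b,.03),N(26,b,.03))
```

```text
frontrail col 312.6 peak 106.0 rows [np.float64(193.136), np.float64(195.918)]
frontrail col 317.6 peak 110.5 rows [np.float64(192.282), np.float64(195.012)]
frontrail col 322.6 peak 117.5 rows [np.float64(191.35), np.float64(194.11)]
pred top-outer [311.32 194.64] inner-bottom [311.7  197.62]
pred top-outer [315.94 193.77] inner-bottom [316.3  196.75]
pred top-outer [320.55 192.9 ] inner-bottom [320.89 195.88]
s2 row 202.6 [np.float64(309.308), np.float64(310.788), np.float64(326.19), np.float64(327.96)]
s2 row 205.6 [np.float64(310.008), np.float64(311.672), np.float64(327.008), np.float64(328.828)]
s2 row 208.0 [np.float64(310.33), np.float64(312.216)]
s4 row 203.05 []
s4 row 204.55 []
s4 row 206.05 []
relay row 199.55 [np.float64(313.1), np.float64(324.55)]
relay row 201.05 [np.float64(313.13), np.float64(324.283)]
relay row 202.55 [np.float64(313.483), np.float64(323.55)]
relay col 315.55 [np.float64(197.921)]
relay col 318.85 [np.float64(197.333)]
relay col 322.05 [np.float64(196.6)]
pred relay rear top L,mid,R [313.95 198.64] [320.03 197.48] [326.1  196.33] rear bottom [314.15 208.08] [325.94 205.82]
pred rail -23 [309.2  203.96] [311.37 212.67]
pred rail -19 [310.76 203.66] [312.94 212.37]
pred rail 19 [325.52 200.85] [327.85 209.5 ]
pred rail 23 [327.07 200.56] [329.42 209.2 ]
```

Run:
```python
from h import *
np.set_printoptions(precision=1,suppress=True,linewidth=200)
im=np.mean([vision.read_camera('scene').astype(float) for _ in range(8)],0)
for u in(316,319,322): print(u,'\n',np.c_[np.arange(188,212),im[188:212,u]].T)
for v in(203,205): print('row',v,'\n',np.c_[np.arange(306,333),im[v,306:333]].T)
t=np.mean([vision.read_camera('top').astype(float) for _ in range(4)],0).astype(np.uint8)
cv2.imwrite('pics/both.png',np.hstack([cv2.resize(q,(400,400),interpolation=cv2.INTER_CUBIC) for q in(im[175:215,300:340].astype(np.uint8),t[180:220,288:328])])[:,:,::-1])
```

```text
316 
 [[188.  189.  190.  191.  192.  193.  194.  195.  196.  197.  198.  199.  200.  201.  202.  203.  204.  205.  206.  207.  208.  209.  210.  211. ]
 [156.2  87.5 123.9 211.4 248.5 251.9 251.  251.  250.  239.2 184.2 138.2 132.2 130.  123.6 112.1  89.2  58.   77.6 127.9 158.6 180.8 227.1 249.2]
 [104.2  70.5  83.1 131.9 171.5 184.  185.  184.8 180.1 156.6 109.4  79.6  76.6  75.9  73.   66.5  53.1  40.   67.9 113.8 143.5 168.9 214.4 242.1]
 [ 63.2  63.4  54.6  52.5  56.2  57.5  58.4  58.2  57.   49.6  34.9  26.5  25.6  25.5  23.6  21.6  20.2  27.1  58.   98.9 130.1 161.6 199.  225.1]]
319 
 [[188.  189.  190.  191.  192.  193.  194.  195.  196.  197.  198.  199.  200.  201.  202.  203.  204.  205.  206.  207.  208.  209.  210.  211. ]
 [109.1  98.5 181.6 242.9 251.  251.  251.  250.5 244.6 206.9 153.1 134.1 132.5 129.6 122.6 101.1  65.1  59.8 108.8 153.6 172.2 203.4 240.  250.9]
 [ 81.8  74.9 115.6 162.9 182.6 185.1 185.5 183.2 165.2 124.2  88.6  76.2  75.8  75.1  71.6  60.2  41.8  54.4 104.2 147.8 165.2 193.  231.9 244.5]
 [ 65.4  65.   60.5  58.8  59.4  58.4  58.4  58.4  51.9  3
[... 1326 characters left out ...]
0.9 236.  243.  234.9 199.1]]
row 205 
 [[306.  307.  308.  309.  310.  311.  312.  313.  314.  315.  316.  317.  318.  319.  320.  321.  322.  323.  324.  325.  326.  327.  328.  329.  330.  331.  332. ]
 [170.8 169.9 170.1 150.8  99.   75.6  95.2  83.9  64.9  58.6  58.   59.1  57.1  59.8  63.1  71.6  85.9  96.8 114.  138.  136.5  91.9  74.9 123.9 162.9 173.4 173.6]
 [163.5 162.2 162.1 145.8 106.   89.9 100.5  79.5  49.8  39.9  40.   44.6  47.9  54.4  59.1  66.1  75.6  85.2 106.6 131.9 133.9  99.6  88.6 126.9 157.8 165.2 166.4]
 [165.9 164.6 165.1 156.4 138.4 135.  129.4  88.5  42.2  26.8  27.1  34.4  44.   53.5  59.2  63.5  65.8  75.6 105.1 135.  144.6 133.4 134.1 152.9 165.9 168.  167.9]]
```

View pics/both.png

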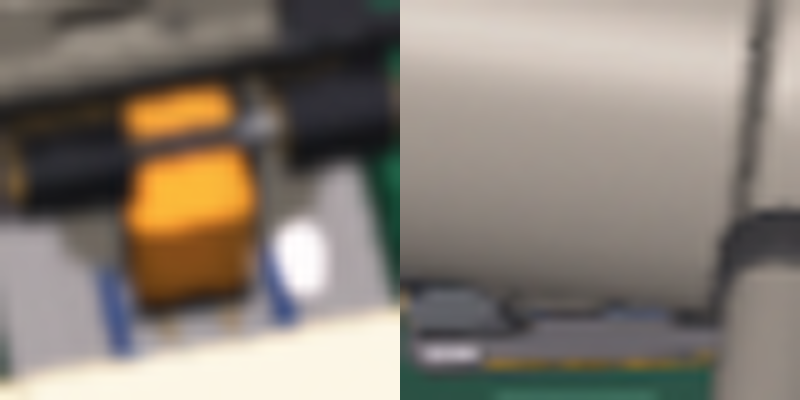

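Run:
```python
from h import *
np.set_printoptions(precision=4,suppress=True,linewidth=180)
S=cv2.imread('pics/s2.png')[:,:,::-1].astype(int);T=cv2.imread('pics/t2.png')[:,:,::-1].astype(int)
print('s2 col232 (v,R,G,B)');print([(round(110+(y-2)/5,1),*S[y,232]) for y in range(335,450,3)])
print('t2 col541');print([(round(145+(y-2)/5,1),*T[y,541]) for y in range(160,365,4)])
for v in(181,181.5,183.5): print('s z.07',v,ray('scene',316,v,.07))
for v in(211.5,215): print('t z.07',v,ray('top',308,v,.07))
for v in(192,193): print('s z.03',ray('scene',317,v,.03))
for v in(191.7,210.5): print('t z.03',ray('top',308,v,.03))
```

```text
s2 col232 (v,R,G,B)
[(176.6, np.int64(36), np.int64(100), np.int64(74)), (177.2, np.int64(36), np.int64(100), np.int64(74)), (177.8, np.int64(37), np.int64(100), np.int64(75)), (178.4, np.int64(43), np.int64(101), np.int64(77)), (179.0, np.int64(58), np.int64(105), np.int64(85)), (179.6, np.int64(84), np.int64(114), np.int64(102)), (180.2, np.int64(120), np.int64(129), np.int64(127)), (180.8, np.int64(145), np.int64(143), np.int64(147)), (181.4, np.int64(163), np.int64(154), np.int64(161)), (182.0, np.int64(165), np.int64(154), np.int64(163)), (182.6, np.int64(162), np.int64(152), np.int64(161)), (183.2, np.int64(148), np.int64(140), np.int64(147)), (183.8, np.int64(132), np.int64(123), np.int64(130)), (184.4, np.int64(105), np.int64(97), np.int64(104)), (185.0, np.int64(82), np.int64(77), np.int64(84)), (185.6, np.int64(69), np.int64(65), np.int64(70)), (186.2, np.int64(65), np.int64(59), np.int64(64)), (186.8, np.int64(66), np.int64(61), np.int64(66)), (187.4, np.int64(65), np.int64(61), np.int64(65)), (188.0, np.int64(64), np.int64(60), np.int64(64)), (188.6, np.int64(64), np.int6
[... 3375 characters left out ...]
), np.int64(173), np.int64(186)), (212.6, np.int64(190), np.int64(180), np.int64(187)), (213.4, np.int64(185), np.int64(176), np.int64(186)), (214.2, np.int64(181), np.int64(172), np.int64(181)), (215.0, np.int64(166), np.int64(157), np.int64(159)), (215.8, np.int64(132), np.int64(117), np.int64(72)), (216.6, np.int64(69), np.int64(83), np.int64(54)), (217.4, np.int64(40), np.int64(82), np.int64(74))]
s z.07 181 [0.4677 0.0205 0.07  ]
s z.07 181.5 [0.4692 0.0203 0.07  ]
s z.07 183.5 [0.4751 0.0194 0.07  ]
t z.07 211.5 [0.4752 0.0175 0.07  ]
t z.07 215 [0.4664 0.0173 0.07  ]
s z.03 [0.4747 0.0217 0.03  ]
s z.03 [0.4777 0.0213 0.03  ]
t z.03 [0.53   0.0205 0.03  ]
t z.03 [0.4801 0.0194 0.03  ]
```

Emit:
move_arm --pt "0 2 0 0 1" --pt "0 0 0 0 1" --pt "0 0 -4 0 1" --pt "0 0 -2 0 1" --pt "0 0 -2 0 1" --pt "0 0 -2 0 1" --pt "0 0 0 0 1"

```text
time: 8.85
tool_pos: [0.5054, 0.0227, 0.0424]
tool_rot: [3.141, -0.001, -3.075]
contact_force: [0.2, -0.0, -1.7]
opening: 0.0295
grip_force: 15.0
```

No contact force with the underside about 4 mm below the rail tops, so the relay is inside the nest. I'm lowering it to the floor.

Emit:
move_arm --pt "0 0 -1.5 0 1" --pt "0 0 -1 0 1" --pt "0 0 -0.5 0 1" --pt "0 0 0 0 1"

```text
time: 9.25
tool_pos: [0.5056, 0.0227, 0.0397]
tool_rot: [3.141, -0.0, -3.075]
contact_force: [-0.2, -0.5, -0.9]
opening: 0.03
grip_force: 15.0
```

Emit:
move_arm --pt "0 0 -0.7 0 1" --pt "0 0 0 0 1" --pt "0 0 0 0 -0.1" --pt "0 0 0 0 -0.1" --pt "0 0 0 0 -0.1" --pt "0 0 15 0 -0.1" --pt "0 0 40 0 -0.1" --pt "-40 0 40 0 -0.1" --pt "-45 0 20 0 1" --pt "-45 0 0 0 1" --pt "-40 0 0 0 1"

```text
time: 10.35
tool_pos: [0.3385, 0.0229, 0.1499]
tool_rot: [-3.141, 0.001, -3.075]
contact_force: [-0.1, -0.1, 0.9]
opening: 0.031
grip_force: 0.0
```

Run:
```python
from h import *
np.set_printoptions(precision=4,suppress=True)
s=monitor.observe();print(s['tool_pos'],s['tool_rot'],s['opening'],s['contact_force'],s['time'])
a=vision.read_camera('scene')[165:225,285:365];b=vision.read_camera('top')[175:225,270:350]
cv2.imwrite('pics/p5.png',np.vstack([cv2.resize(a,(400,300),interpolation=cv2.INTER_CUBIC),cv2.resize(b,(400,250),interpolation=cv2.INTER_CUBIC)])[:,:,::-1])
```

```text
[0.3385 0.0229 0.1499] [-3.1413  0.0014 -3.0752] 0.031026204864519617 [-0.1009 -0.0931  0.9319] 10.35
```

View pics/p5.png

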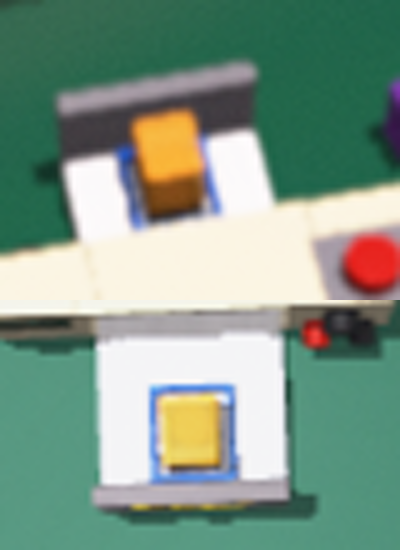

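Both views show the relay standing inside the blue rails, with the tray still out. Next I'll go in front of the panel with the fingers shut.

Emit:
move_arm --pt "15 -4 -30 0 1" --pt "15 -4 -40 0 1" --pt "15 0 -40 0 1" --pt "15 0 -6 0 1" --pt "15 0 0 0 1" --pt "15 0 0 0 1" --pt "0 0 0 0 1" --pt "0 0 0 0 1"

```text
time: 11.25
tool_pos: [0.4301, 0.0148, 0.0332]
tool_rot: [3.141, -0.001, -3.075]
contact_force: [0.3, -0.6, 0.6]
opening: 0.0002
grip_force: 0.0
```

Emit:
move_arm --pt "5 0.3 0 0 1" --pt "5 0.3 0 0 1" --pt "4 0.3 0 0 1" --pt "3 0.2 0 0 1" --pt "3 0.2 0 0 1" --pt "3 0.2 0 0 1" --pt "3 0.2 0 0 1" --pt "3 0.2 0 0 1" --pt "3 0.2 0 0 1" --pt "4 0.3 0 0 1" --pt "4 0.3 0 0 1" --pt "4 0.3 0 0 1"

```text
time: 12.45
tool_pos: [0.4743, 0.0175, 0.0333]
tool_rot: [-3.141, -0.001, -3.075]
contact_force: [-4.2, -3.9, 0.9]
opening: 0.0007
grip_force: 2.1
```

Emit:
move_arm --pt "4 0.3 0 0 1" --pt "4 0.3 0 0 1" --pt "4 0.3 0 0 1" --pt "4 0.3 0 0 1" --pt "4 0.3 0 0 1" --pt "4 0.3 0 0 1" --pt "4 0.3 0 0 1" --pt "4 0.3 0 0 1" --pt "4 0.3 0 0 1" --pt "3 0.2 0 0 1"

```text
time: 13.45
tool_pos: [0.513, 0.0203, 0.0331]
tool_rot: [-3.141, -0.001, -3.075]
contact_force: [-5.2, -4.0, 1.7]
opening: 0.0006
grip_force: 2.6
```

Emit:
move_arm --pt "2 0.1 0 0 1" --pt "2 0.1 0 0 1" --pt "2 0.1 0 0 1" --pt "1 0.1 0 0 1" --pt "1 0.1 0 0 1" --pt "0 0 0 0 1"

```text
time: 14.05
tool_pos: [0.5208, 0.0207, 0.0331]
tool_rot: [-3.141, -0.002, -3.075]
contact_force: [-4.7, -3.9, 1.7]
opening: 0.0004
grip_force: 2.6
```

Emit:
move_arm --pt "1 0.1 0 0 1" --pt "1 0.1 0 0 1" --pt "1 0.1 0 0 1" --pt "1 0.1 0 0 1" --pt "1 0.1 0 0 1" --pt "0 0 0 0 1"

```text
time: 14.65
tool_pos: [0.5256, 0.0211, 0.0331]
tool_rot: [-3.141, -0.002, -3.075]
contact_force: [-5.7, -4.3, 0.2]
opening: 0.0004
grip_force: 2.9
```

Emit:
move_arm --pt "1 0.1 0 0 1" --pt "1 0.1 0 0 1" --pt "1 0.1 0 0 1" --pt "0 0 0 0 1"

```text
time: 15.05
tool_pos: [0.5284, 0.0213, 0.0331]
tool_rot: [-3.141, -0.003, -3.075]
contact_force: [-6.2, -5.0, 1.8]
opening: 0.0004
grip_force: 3.3
```

Emit:
move_arm --pt "1 0 0 0 1" --pt "1 0 0 0 1" --pt "0 0 0 0 1"

```text
time: 15.35
tool_pos: [0.5303, 0.0214, 0.033]
tool_rot: [-3.141, -0.003, -3.075]
contact_force: [-5.6, -4.3, 2.1]
opening: 0.0006
grip_force: 3.2
```

Emit:
move_arm --pt "1 0.1 0 0 1" --pt "1 0 0 0 1" --pt "0 0 0 0 1"

```text
time: 15.65
tool_pos: [0.5326, 0.0216, 0.033]
tool_rot: [-3.141, -0.002, -3.075]
contact_force: [-6.0, -4.3, 1.8]
opening: 0.0006
grip_force: 2.8
```

Emit:
move_arm --pt "1 0.1 0 0 1" --pt "1 0 0 0 1" --pt "0 0 0 0 1"

```text
time: 15.95
tool_pos: [0.5348, 0.0217, 0.033]
tool_rot: [-3.141, -0.002, -3.075]
contact_force: [-4.4, -3.6, -0.8]
opening: 0.0004
grip_force: 2.3
```

Emit:
move_arm --pt "1 0.1 0 0 1" --pt "0 0 0 0 1"

```text
time: 16.15
tool_pos: [0.5357, 0.0218, 0.033]
tool_rot: [-3.141, -0.002, -3.076]
contact_force: [-5.0, -3.9, 1.1]
opening: 0.0005
grip_force: 2.7
```

Emit:
move_arm --pt "1 0.1 0 0 1" --pt "0 0 0 0 1"

```text
time: 16.35
tool_pos: [0.5362, 0.0218, 0.033]
tool_rot: [-3.141, -0.003, -3.075]
contact_force: [-7.8, -5.7, 2.6]
opening: 0.0008
grip_force: 3.6
```

Emit:
move_arm --pt "0.5 0 0 0 1" --pt "0 0 0 0 1"

```text
time: 16.55
tool_pos: [0.5364, 0.0219, 0.033]
tool_rot: [-3.141, -0.004, -3.075]
contact_force: [-7.5, -4.7, 3.4]
opening: 0.0003
grip_force: 4.1
```

Emit:
move_arm --pt "0.7 0 0 0 1" --pt "0 0 0 0 1"

```text
time: 16.75
tool_pos: [0.5367, 0.0219, 0.033]
tool_rot: [-3.141, -0.004, -3.075]
contact_force: [-9.0, -4.9, 4.4]
opening: 0.0005
grip_force: 4.7
```

Emit:
move_arm --pt "0.7 0 0 0 1" --pt "0 0 0 0 1"

```text
time: 16.95
tool_pos: [0.5371, 0.0219, 0.033]
tool_rot: [-3.142, -0.005, -3.075]
contact_force: [-9.5, -6.0, 5.0]
opening: 0.0005
grip_force: 5.4
```

Emit:
move_arm --pt "0.7 0 0 0 1" --pt "0 0 0 0 1"

```text
time: 17.15
tool_pos: [0.5374, 0.0219, 0.033]
tool_rot: [3.142, -0.006, -3.075]
contact_force: [-12.0, -4.7, 7.2]
opening: 0.0007
grip_force: 6.1
```

Emit:
move_arm --pt "-1 0 0 0 1" --pt "-1 0 0 0 1" --pt "-2 0 0 0 1" --pt "-2 0 0 0 1" --pt "-3 0 0 0 1" --pt "-3 0 0 0 1" --pt "-3 0 0 0 1" --pt "0 0 0 0 1"

```text
time: 17.95
tool_pos: [0.5255, 0.0226, 0.0337]
tool_rot: [3.141, 0.002, -3.075]
contact_force: [0.6, -0.1, -0.1]
opening: 0.0003
grip_force: 0.0
```

Force is zero after backing off 12 mm, so the latch is holding. I'm retreating and checking.

Emit:
move_arm --pt "-20 0 0 0 1" --pt "-40 0 0 0 1" --pt "-40 0 20 0 1" --pt "-40 0 40 0 1" --pt "-40 0 40 0 1" --pt "0 0 40 0 1" --pt "0 0 0 0 1"

```text
time: 18.65
tool_pos: [0.3571, 0.0221, 0.1687]
tool_rot: [-3.139, 0.012, -3.075]
contact_force: [0.1, 0.1, 0.1]
opening: 0.0003
grip_force: 0.0
```

Run:
```python
from h import *
s=monitor.observe();print(s['tool_pos'],s['contact_force'],s['qvel'],s['time'])
im=vision.read_camera('top')
cv2.imwrite('pics/t6.png',cv2.resize(im[145:265,200:360],None,fx=5,fy=5,interpolation=cv2.INTER_CUBIC)[:,:,::-1])
```

```text
[0.35711359 0.02212853 0.16871313] [0.1182406  0.09827057 0.14475119] [ 0.00016174  0.082855    0.05379609  0.0007937  -0.10438871  0.00145257] 18.65
```

View pics/t6.png

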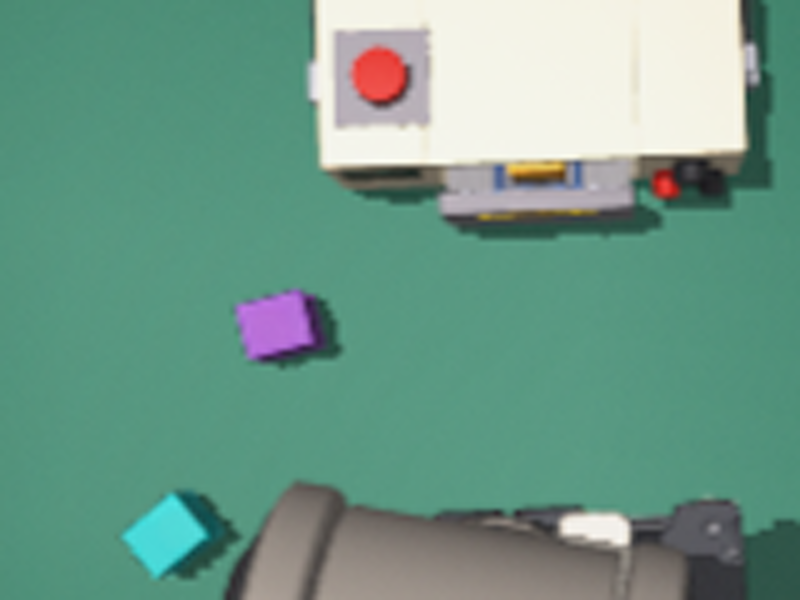

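The tray is home, with its panel at the original pixels (538,205), and the relay's amber edge shows between the blue rails at (537,170). The decoys haven't moved, so I'm handing in.

```bash
python3 -c "
from cell import workorder
print(workorder.hand_in())"
```

```text
the job is handed in; nothing more can be done
None
```

I handed the job in: the tray popped out on the release, the amber relay was stood in the nest, and the tray was pushed home and stayed in by itself; the hand-in returned no verdict.

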